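Lock the battery cover of a motel door lock with a screwdriver

ROBOT

A 6-joint arm with a two-finger parallel gripper is mounted at the origin on the work surface. World frame = base frame: x ahead of the robot, y to its left, z up, the work surface at z = 0. Lengths are in m, angles in rad, forces in N, time in s.
With the tool pointing down it reaches from about 0.3 to 0.85 m from the base axis. Payload 5.4 kg.
Tool frame: the origin (TCP) lies at the very end of the fingers, on their centre line; the grasp point (between the pads) lies 19 mm behind it; z points along the fingers, y is the line along which they close (so a half turn about z gives the same grasp; the last joint's range is limited). The gripper opens to 85 mm and grips with 20 to 120 N. Pads are 22 mm wide; open, the fingers measure 114 mm over their backs; the gripper's body (76 mm by 85 mm) begins 54 mm behind the grasp point. The pads swing forward as they close: fully open they stand 13 mm farther back than shut.
Start: joints at [-1.341, 0.158, 1.597, -0, 1.386, -0.21], TCP at [0.245, -0.52, 0.231] pointing down, gripper open.
Joint ranges: [-2.91, 2.91], [-0.94, 2.29], [0.18, 2.7], [-1.29, 4.43], [0.17, 2.64], [-3, 3]. Speed limits (rad/s): [2.57, 2.57, 3.14, 3.14, 3.14, 3.14].

INTERFACE

Orientations are given as a unit quaternion [w, x, y, z].
In Python, from plant import manip gives the robot as it stands.
- The arm moves only by the shell command python3 -m crank 'ROWS' [OPENING]. ROWS is JSON, a list of rows, each a list of 4 numbers: the shift along the tool's x, y, z each as a share of 0.04 m, from -1 to 1, then the turn about the tool's z as a share of 8 degrees, from -1 to 1. In form: [[x, y, z, twist], ...]. A call has 1 to 12 rows; each row shifts and turns the commanded pose from where the row before left it, along the tool's axes as they then stand; what a row does not reach is not made up. A row lasts 1/10 s, in which the tool goes at most 50 mm and 8.59 degrees, less where a joint would pass 70% of its speed; a pose out of reach is approached as far as the arm can. A call with a number of a shift or a turn outside -1 to 1 is refused whole. A call with a gripper value outside its range is refused whole. OPENING is the closure, from -1 (fully open) to 1 (shut), so that 0 is half open, set as the call begins (- or left out, the last holds). The fingers move at their own pace and stop on an object; the grip force is fixed at half the most. Time passes only in rows, so rows that do not move let the fingers close. It gives the time, the measured TCP pose, the force, the opening and the grip force at its end, in the units of the state.
- manip.read_state(): the state, without advancing time (a new reading comes with each control period).
- manip.camera(name): name is "scene" or "top" or "wrist"; returns (picture, depth): 480x640x3 uint8, red, green, blue; 480x640 float32, m along the optical axis (not along the pixel's ray), 0 where there is no reading.
- manip.camera_info(name): a dict with "fx", "fy", "cx", "cy" (pixels), "rvec" (rotation vector, rad) and "tvec" (3), from world to camera coordinates, as OpenCV has them; the wrist camera has in their place "T_tool_cam" (4x4, takes a point from camera to tool coordinates, whose origin is the TCP and whose axes are the flange's). Camera axes: x right, y down, z forward; pixel columns grow to the right and rows downward; lengths in m; the calibration is good to about 2 mm. A picture is of the moment at which its call begins: read the wrist's pose just before it. camera_info takes no time and is no camera call.
- manip.job_done(): hands the job in; it is judged then, once.
The state is a dict: "time_s": time; "joint_pos": joint angles; "qd": joint speeds; "effort": joint torques, N m; "tcp_pos": TCP position; "eef_rot": TCP orientation; "force": force on the tool from outside, world axes, zero at the start; "wrist_torque": the same for the moment, N m; "opening": opening from 0.0 (shut) to 1.0 (fully open); "gripper_force": force on a finger pad.
Only numpy, scipy, OpenCV 4.12 (cv2) and the standard library are available. Lean on these libraries where they do the work, as an engineer would, in place of code of your own. Each camera call takes 0.05 s, during which the arm holds its last target. There are 200 camera calls.

TASK

Take the yellow-handled flat-blade screwdriver out of its wooden stand, seat its blade in the slot of the big brass screw on the battery cover of the door lock lying on the counter, push the sprung screw in and, keeping it pushed in, turn it clockwise until it stops. Then put the screwdriver back upright, all the way down, in its hole in the stand and let go.

Things in the scene. Friction and masses are not known exactly. Their poses are not given: they have to be found in the camera images.
- flat_driver: Loose flat-blade screwdriver, yellow handle, 138 mm long, upright in a stand hole (not the red cross-tip one). Origin: middle of the blade's end (tip); z up the shank, x along blade width. Blade 14 (x) x 4 mm (y), shank 7 mm dia. Black flange 36 mm dia, 60 to 66 mm above the tip, rests on the stand. Handle 66 to 132 mm above the tip, 28 x 28 mm square, flats facing x and y; round cap above. 90 g.
- stand: Fixed wooden block, 70 (x) x 165 (y) x 65 mm high, origin at the centre of its underside, z up. Two upright through holes, 23 mm in diameter, at x = 0, y = +50 and -50 mm: one holds the yellow driver, the other a red one of the same size, its top 143 mm up (lift clear of it); which is which varies. A driver fully home stands on its flange, its tip 5 mm above the counter.
- screw_slot (a point): Centre of the slot's floor in the sprung brass screw, on its axis, 50 mm above the counter at rest; moves with the screw. x along the slot, z up. Head 44 mm dia, top 12 mm above the slot floor. Slot open-ended, 40 mm long, 7 mm wide in its lower 4 mm, flared to 17 mm at the top. Pushes down 5 mm to a stop (2 N rising to 10 N); 3 mm is a good push. Lock fixed; cover top at 40 mm.
- screw (a joint): Turn of the brass screw, rad, growing clockwise seen from above: 0 open, 1.5 at the stop (locked, slot in line with the two white marks on the black cover). Starts between 0.15 and 0.5. Friction about 0.05 N m: it stays where it is left. The blade has about 0.22 rad of play in the slot. The lock's lever, 79 mm high, is 185 mm from the screw.
Things that resemble listed ones, but are neither listed nor needed, are in the scene too. Of the things that look like the flat_driver, the larger one is meant. There is more than one size of the stand; the one meant has the size given above.

How it is judged:
By the outcome, as a careful person would: the job done as asked, in the order asked, and still so for the second after the job is handed in, with the robot touching nothing.
It also fails if it takes over 51 s, if anything falls off the work surface, if the arm or the gripper's body presses on something with over 40 N, if the wrist force passes 120 N, or if a joint passes its speed limit or range.

## Working session

There is one attempt and no reset: what is moved stays moved. The work goes in short steps, Python scripts to look and compute and a shell command to move; the robot and the scene stay as the last step left them, time stands still between calls to the robot, and variables do not carry over. Pictures are saved under pics/ and viewed, at most 14 in all, crops included, and the job is handed in when it is done.

```bash
mkdir -p pics; python3 - <<'E'
from plant import manip
import cv2,numpy as np
for n in ["scene","top"]:
    p,d=manip.camera(n); np.savez(f"{n}.npz",p=p,d=d); cv2.imwrite(f"pics/{n}.png",p[:,:,::-1]); print(n,manip.camera_info(n))
s=manip.read_state(); print(s); print(manip.camera_info("wrist"))
E
```

```text
scene {'fx': 576.8742786774145, 'fy': 576.8742786774145, 'cx': 329.9899242808048, 'cy': 231.47474476045645, 'rvec': array([ 0.99732331,  2.38628386, -1.07454017]), 'tvec': array([ 0.40436246, -0.16378259,  1.14711373])}
top {'fx': 457.0772111795881, 'fy': 457.0772111795881, 'cx': 313.72850684668003, 'cy': 242.38326377052516, 'rvec': array([ 1.96405474, -2.23559682,  0.2707728 ]), 'tvec': array([-0.0262219 ,  0.51969621,  0.66961328])}
{'time_s': 0.1, 'joint_pos': array([-1.34110458e+00,  1.58997739e-01,  1.59812733e+00,  2.51246389e-05,
        1.38619689e+00, -2.10106993e-01]), 'qd': array([-0.00075394, -0.00173717, -0.00308722, -0.00215581, -0.00139021,
       -0.00209875]), 'effort': array([-3.56394355e-05, -3.96991038e+01, -3.32337463e+01, -1.62822971e-04,
        4.18165684e-03,  2.62483428e-05]), 'tcp_pos': array([ 0.2446673 , -0.51974408,  0.23039824]), 'eef_rot': array([-8.64732846e-04,  9.75919545e-01,  2.18129075e-01,  3.87941713e-06]), 'force': array([ 0.16873561, -0.08887451,  0.24126696]), 'wrist_torque': array([-0.03366568, -0.01529924,  0.00849781]), 'gripper_force': 0.0, 'opening': 0.998442354173711}
{'fx': 429.87351936321886, 'fy': 429.87351936321886, 'cx': 317.91102456279685, 'cy': 237.128910512721, 'T_tool_cam': array([[-1.82240324e-04, -9.60191729e-01, -2.79341745e-01,
         7.12413905e-02],
       [ 9.99999983e-01, -1.70113141e-04, -6.76557999e-05,
        -5.42184037e-04],
       [ 1.74428377e-05, -2.79341753e-01,  9.60191744e-01,
        -1.42288866e-01],
       [ 0.00000000e+00,  0.00000000e+00,  0.00000000e+00,
         1.00000000e+00]])}
```

View pics/scene.png

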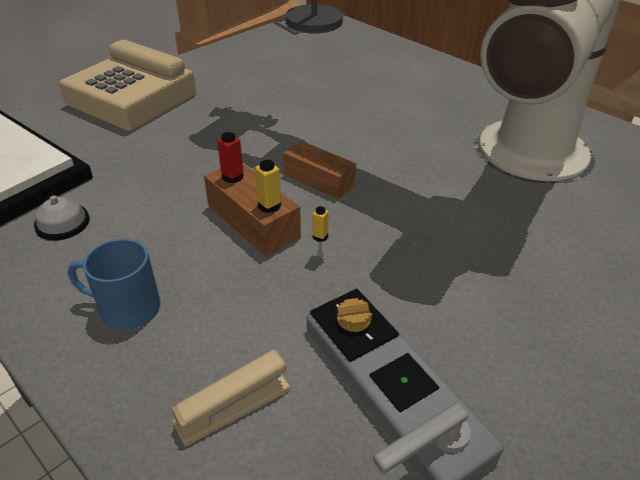

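View pics/top.png

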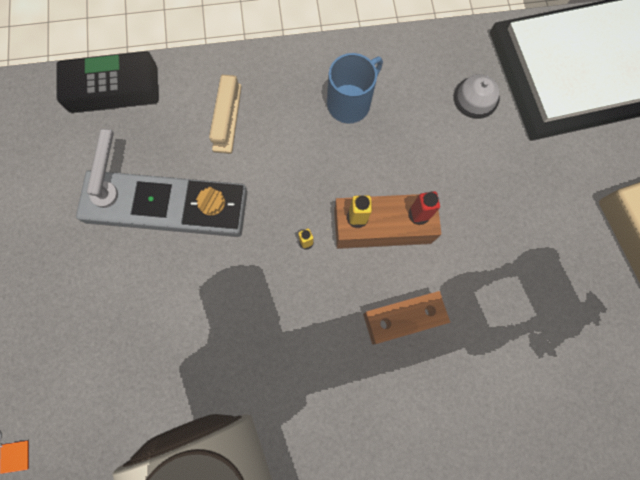

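The yellow candidates are the big driver in the big stand (scene 268,185; top 360,208) and a small one standing free on the counter (scene 320,224; top 305,237). The big one is the one meant. The big stand (top 388,220) holds the yellow and red drivers; the small empty stand (top 407,317) is a decoy. The screw is at scene (353,315), top (211,201).

```bash
cat > h.py <<'E'
import numpy as np,cv2
from plant import manip
from scipy.spatial.transform import Rotation as R
def cam(n,s=None):
    i=manip.camera_info(n); K=np.array([[i['fx'],0,i['cx']],[0,i['fy'],i['cy']],[0,0,1]])
    if n=='wrist':
        q=s['eef_rot']; T=np.eye(4); T[:3,:3]=R.from_quat(q[[1,2,3,0]]).as_matrix(); T[:3,3]=s['tcp_pos']; T=T@i['T_tool_cam']
        return K,T[:3,:3],T[:3,3]
    Rm=cv2.Rodrigues(i['rvec'])[0]; return K,Rm.T,-Rm.T@i['tvec']
def ray(c,uv):
    K,Rm,t=c; d=Rm@np.linalg.solve(K,[uv[0],uv[1],1]); return t,d
def onz(c,uv,z):
    t,d=ray(c,uv); return t+d*(z-t[2])/d[2]
def pts(c,d,m):
    v,u=np.nonzero(m&(d>0)); K,Rm,t=c; z=d[v,u]
    return (Rm@(np.linalg.inv(K)@np.vstack([u,v,np.ones_like(u)])*z)).T+t
def tri(c1,a,c2,b):
    t1,d1=ray(c1,a);t2,d2=ray(c2,b)
    x=np.linalg.lstsq(np.c_[d1,-d2],t2-t1,rcond=None)[0]
    p,q=t1+d1*x[0],t2+d2*x[1]; return (p+q)/2,np.linalg.norm(p-q)
def hsv(p): return cv2.cvtColor(p,cv2.COLOR_RGB2HSV)
E
python3 - <<'E'
from h import *
np.set_printoptions(precision=4,suppress=True)
D={n:np.load(n+'.npz') for n in('scene','top')};C={n:cam(n) for n in D}
def near(n,u,v,r,f):
    H=hsv(D[n]['p']).astype(int);m=f(H[...,0],H[...,1],H[...,2]);k=np.zeros(m.shape,bool);k[v-r:v+r,u-r:u+r]=1;return m&k
yel=lambda h,s,v:(h>20)&(h<32)&(s>150)&(v>80)
blk=lambda h,s,v:(v<45)
brs=lambda h,s,v:(h>10)&(h<30)&(s>90)&(v>70)
cen=lambda m:np.argwhere(m).mean(0)[::-1]
for nm,a,b,f in [('cap',(267,165,7),(362,201,9),blk),('smallcap',(320,210,5),(306,234,6),blk),('screw',(353,315,24),(211,201,20),brs)]:
    ma=near('scene',*a,f);mb=near('top',*b,f);print(nm,cen(ma),cen(mb),ma.sum(),mb.sum(),tri(C['scene'],cen(ma),C['top'],cen(mb)))
    for n,m in(('scene',ma),('top',mb)):
        q=pts(C[n],D[n]['d'],m);print('  depth',n,np.median(q,0),np.percentile(q[:,2],[5,95]))
# stand top
q=pts(C['top'],D['top']['d'],near('top',388,220,65,lambda h,s,v:(h<20)&(s>80)))
q=q[abs(q[:,2]-.065)<.006];print('stand',cv2.minAreaRect(q[:,:2].astype(np.float32)*1000),np.median(q[:,2]))
for uv in[(194,202.5),(230,204)]:print('mark',onz(C['top'],uv,.04))
E
python3 - <<'E'
import cv2,numpy as np
p=cv2.imread('pics/top.png')
a=cv2.resize(p[165:265,285:445],(800,500),interpolation=cv2.INTER_CUBIC);cv2.imwrite('pics/crop1.png',a)
E
```

```text
** On entry to DLASCL parameter number  4 had an illegal value
 ** On entry to DLASCL parameter number  4 had an illegal value
 ** On entry to DLASCL parameter number  4 had an illegal value
 ** On entry to DLASCL parameter number  4 had an illegal value
 ** On entry to DLASCL parameter number  5 had an illegal value
 ** On entry to DLASCL parameter number  4 had an illegal value<stdin>:9: RuntimeWarning: Mean of empty slice.
  ret = um.true_divide(
Traceback (most recent call last):
  File "h.py", line 19, in tri
    x=np.linalg.lstsq(np.c_[d1,-d2],t2-t1,rcond=None)[0]
      ~~~~~~~~~~~~~~~^^^^^^^^^^^^^^^^^^^^^^^^^^^^^^^^
numpy.linalg.LinAlgError: SVD did not converge in Linear Least Squares
```

View pics/crop1.png

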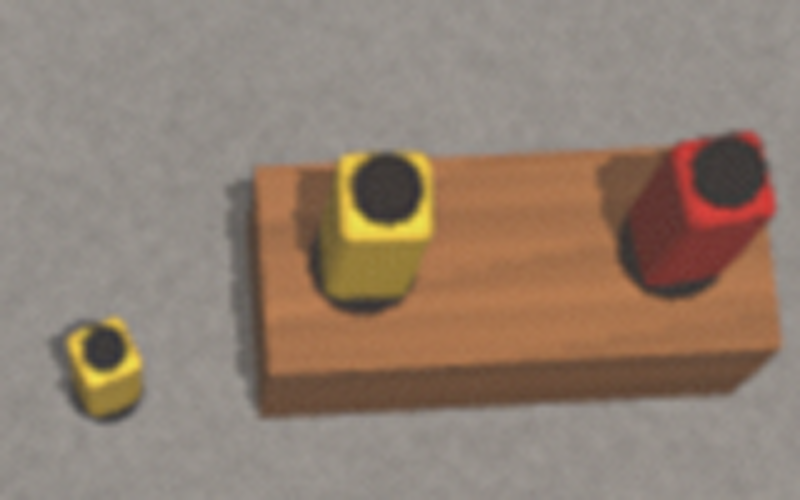

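The crop confirms it: the larger yellow driver stands in the big stand's left hole, cap at crop (387,187), which is top (362.4,202.4). The small one at crop (105,350) is the decoy.

```bash
cat > m1.py <<'E'
from h import *
np.set_printoptions(precision=4,suppress=True)
D={n:np.load(n+'.npz') for n in('scene','top')};C={n:cam(n) for n in D}
def near(n,u,v,r,f):
    H=hsv(D[n]['p']).astype(int);m=f(H[...,0],H[...,1],H[...,2]);k=np.zeros(m.shape,bool);k[v-r:v+r,u-r:u+r]=1;return m&k
blk=lambda h,s,v:(v<75)&(s<110)
brs=lambda h,s,v:(h>10)&(h<30)&(s>90)&(v>70)
cen=lambda m:np.argwhere(m).mean(0)[::-1]
for nm,a,b,f in [('cap',(267,165,9),(362,201,9),blk),('screw',(353,315,24),(211,201,20),brs)]:
    ma=near('scene',*a,f);mb=near('top',*b,f);print(nm,cen(ma),cen(mb),ma.sum(),mb.sum(),tri(C['scene'],cen(ma),C['top'],cen(mb)))
    for n,m in(('scene',ma),('top',mb)):
        q=pts(C[n],D[n]['d'],m);print('  depth',n,np.median(q,0),np.percentile(q[:,2],[5,95]))
# stand top
q=pts(C['top'],D['top']['d'],near('top',388,220,65,lambda h,s,v:(h<20)&(s>80)))
q=q[abs(q[:,2]-.065)<.006];print('stand',cv2.minAreaRect(q[:,:2].astype(np.float32)*1000),np.median(q[:,2]))
for uv in[(194,202.5),(230,204)]:print('mark',onz(C['top'],uv,.04))
# handle side orientation: yellow top rim
m=near('top',362,205,20,lambda h,s,v:(h>20)&(h<32)&(s>150)&(v>150))
q=pts(C['top'],D['top']['d'],m);q=q[q[:,2]>.125];print('rim',cv2.minAreaRect(q[:,:2].astype(np.float32)*1000),np.median(q[:,2]))
s=manip.read_state();M=R.from_quat(s['eef_rot'][[1,2,3,0]]).as_matrix();print(M)
E
python3 m1.py
```

```text
cap [266.7005 162.2212] [362.0394 202.2992] 217 127 (array([ 0.5431, -0.1678,  0.1442]), np.float64(0.0017622637427892256))
  depth scene [ 0.5404 -0.1729  0.1422] [-0.0008  0.1446]
  depth top [ 0.5426 -0.1673  0.1438] [0.142  0.1453]
screw [353.6777 314.5482] [210.2473 201.0591] 934 643 (array([0.6065, 0.067 , 0.0529]), np.float64(0.0015285857355212902))
  depth scene [0.6106 0.0683 0.0587] [0.0486 0.0637]
  depth top [0.6041 0.0669 0.0591] [0.0412 0.0642]
stand ((539.5713500976562, -217.1970977783203), (165.5828094482422, 71.44609069824219), 85.4664306640625) 0.06561355080977838
mark [0.6117 0.0973 0.04  ]
mark [0.6013 0.0375 0.04  ]
rim ((541.8822021484375, -167.93772888183594), (26.976394653320312, 26.57550621032715), 81.91693115234375) 0.13680538774686368
[[ 0.9048  0.4258 -0.0004]
 [ 0.4258 -0.9048  0.0017]
 [ 0.0004 -0.0017 -1.    ]]
```

```bash
python3 -m crank '[[0,0,0,-1],[0,0,0,-1],[0,0,0,-1],[0,0,0,-1],[0,0,0,-1],[0,0,0,-1],[0,0,0,-1]]'; python3 -m crank '[[0.82,0.5,0,0],[0.82,0.5,0,0],[0.82,0.5,0,0],[0.82,0.5,0,0],[0.82,0.5,0,0],[0.82,0.5,0,0],[0.82,0.5,0,0],[0.82,0.5,0,0],[0.82,0.5,0,0],[0.82,0.5,0,0],[0.82,0.5,0,0],[0.82,0.5,0,0]]'; python3 -m crank '[[0,0,0,0],[0,0,0,0]]'
python3 - <<'E'
from h import *
s=manip.read_state();p,d=manip.camera('wrist');np.savez('w1.npz',p=p,d=d,pos=s['tcp_pos'],q=s['eef_rot']);cv2.imwrite('pics/w1.png',p[:,:,::-1])
E
```

```text
time_s: 0.8
tcp_pos: [0.2447, -0.5199, 0.2307]
eef_rot: [-0.001, 0.757, 0.653, 0.0]
force: [-0.5, 0.0, 0.4]
opening: 0.999
gripper_force: 0.0
time_s: 2.0
tcp_pos: [0.5428, -0.1665, 0.2308]
eef_rot: [-0.0, 0.759, 0.651, -0.0]
force: [0.6, -0.1, 0.1]
opening: 0.998
gripper_force: 0.0
time_s: 2.2
tcp_pos: [0.5421, -0.1675, 0.2307]
eef_rot: [-0.0, 0.759, 0.651, -0.0]
force: [-0.2, -0.3, 0.0]
opening: 0.995
gripper_force: 0.0
```

View pics/w1.png

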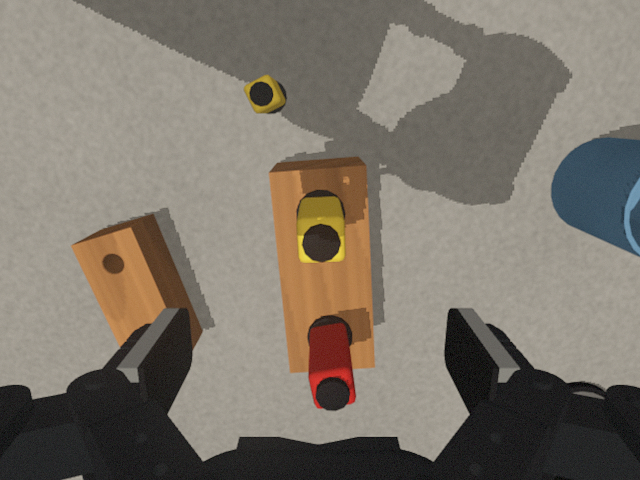

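The wrist view shows the yellow cap at (321,242), with its handle flats nearly square to the tool. The red driver is below it at (332,393), and nothing is in the fingers' way.

```bash
python3 - <<'E'
from h import *
np.set_printoptions(precision=4,suppress=True)
w=np.load('w1.npz');s=dict(tcp_pos=w['pos'],eef_rot=w['q']);c=cam('wrist',s);M=R.from_quat(w['q'][[1,2,3,0]]).as_matrix()
p,d=w['p'],w['d'];H=hsv(p).astype(int);k=np.zeros(d.shape,bool);k[222:265,296:348]=1
m=k&(H[...,2]<75)&(H[...,1]<110);u=np.argwhere(m).mean(0)[::-1];P=onz(c,u,.143);print('cap',u,m.sum(),P,'depth',np.median(pts(c,d,m),0))
print('tri with top',tri(c,u,cam('top'),(362.04,202.3)))
y=k&(H[...,0]>20)&(H[...,0]<35)&(H[...,1]>130)
q=pts(c,d,y|m);q=q[q[:,2]>.131];r=cv2.minAreaRect(q[:,:2].astype(np.float32)*1000);print(r)
print('tool yaw',np.degrees(np.arctan2(M[1,0],M[0,0])),'tool delta',M.T@(P-w['pos']))
E
```

```text
cap [320.5939 243.0818] 990 [ 0.5435 -0.1665  0.143 ] depth [ 0.5434 -0.1667  0.1427]
tri with top (array([ 0.5435, -0.1674,  0.1408]), np.float64(0.0004669787143453124))
((543.247802734375, -168.5477752685547), (25.91608428955078, 27.432079315185547), 82.06963348388672)
tool yaw 81.30130566442043 tool delta [0.0012 0.0014 0.0877]
```

```bash
python3 -m crank '[[0.0,0.03,0.72,-0.1],[0,0,0.72,0],[0,0,0.72,0],[0,0,0.72,0],[0,0,0.72,0],[0,0,0,0]]'; python3 -m crank '[[0,0,0,0],[0,0,0,0],[0,0,0,0],[0,0,0,0],[0,0,0,0],[0,0,0,0],[0,0,0,0],[0,0,0,0]]' 1
```

```text
time_s: 2.85
tcp_pos: [0.5393, -0.1677, 0.0828]
eef_rot: [-0.004, 0.755, 0.655, -0.002]
force: [-0.4, -0.8, -0.0]
opening: 1.001
gripper_force: 0.0
time_s: 3.65
tcp_pos: [0.5444, -0.1688, 0.0889]
eef_rot: [0.001, 0.755, 0.656, 0.0]
force: [0.0, 0.1, 6.1]
opening: 0.321
gripper_force: 59.7
```

```bash
python3 -m crank '[[0,0,-0.7,0],[0,0,-0.7,0],[0,0,-0.7,0],[0,0,-0.7,0],[0,0,0,0]]'; python3 -m crank '[[0.75,0.1,0,0],[0.75,0.1,0,0],[0.75,0.1,0,0],[0.75,0.1,0,0],[0.75,0.1,0,0],[0,0,0,0],[0,0,0,0],[0,0,0,0]]'
python3 - <<'E'
from h import *
s=manip.read_state();p,d=manip.camera('wrist');np.savez('w2.npz',p=p,d=d,pos=s['tcp_pos'],q=s['eef_rot'])
ps,ds=manip.camera('scene');np.savez('s2.npz',p=ps,d=ds);cv2.imwrite('pics/w2.png',p[:,:,::-1])
c=cam('scene');K,Rm,t=c;T=s['tcp_pos']-[0,0,.082];x=K@(Rm.T@(T-t));u,v=(x[:2]/x[2]).astype(int);print(u,v,s['tcp_pos'])
cr=cv2.resize(ps[v-75:v+45,u-60:u+60,::-1],(600,600),interpolation=cv2.INTER_CUBIC);cv2.imwrite('pics/s2.png',cr)
E
```

```text
time_s: 4.15
tcp_pos: [0.5457, -0.1694, 0.204]
eef_rot: [0.004, 0.755, 0.656, 0.001]
force: [1.1, -0.3, 0.1]
opening: 0.319
gripper_force: 59.2
time_s: 4.95
tcp_pos: [0.5835, -0.0231, 0.1984]
eef_rot: [-0.0, 0.755, 0.656, -0.001]
force: [-0.8, -1.3, -0.9]
opening: 0.321
gripper_force: 59.2
317 236 [ 0.58349743 -0.02307118  0.19837401]
```

View pics/w2.png

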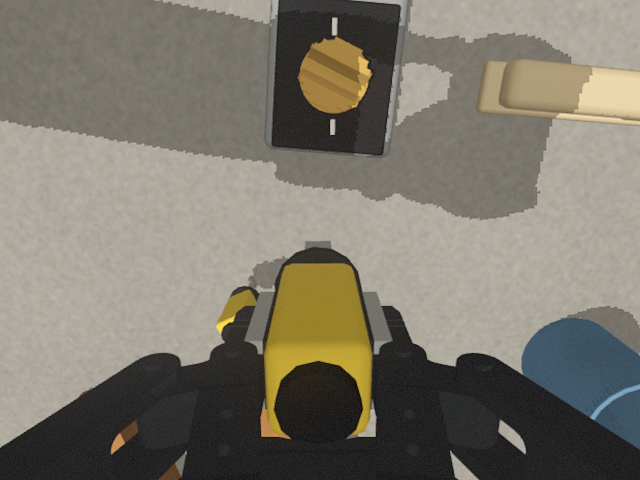

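View pics/s2.png

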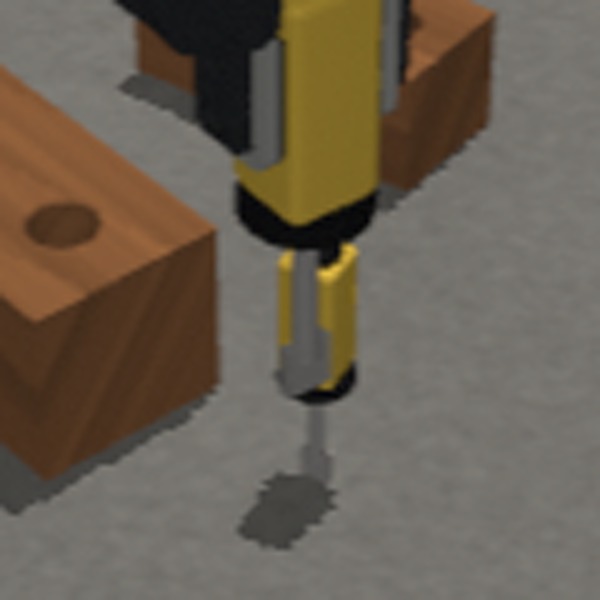

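The wrist view shows the blade end as a grey bar at (318,245), about 26 px wide. At 0.225 m that is 14 mm along image columns, so the blade lies along tool y. The screw is at (335,75) with its slot sloping down to the right, and the marks at (335,27) and (332,127).

```bash
cat > m2.py <<'E'
from h import *
import sys
np.set_printoptions(precision=4,suppress=True)
w=np.load(sys.argv[1]);s=dict(tcp_pos=w['pos'],eef_rot=w['q']);c=cam('wrist',s);M=R.from_quat(w['q'][[1,2,3,0]]).as_matrix()
p,d=w['p'],w['d'];H=hsv(p).astype(int);K,Rm,t=c
k=np.zeros(d.shape,bool);k[30:120,290:380]=1
b=k&(H[...,0]>8)&(H[...,0]<30)&(H[...,1]>80)&(H[...,2]>50)
b=cv2.morphologyEx(b.astype(np.uint8),cv2.MORPH_CLOSE,np.ones((5,5)))
cs=max(cv2.findContours(b,0,1)[0],key=cv2.contourArea);(cu,cv_),rad=cv2.minEnclosingCircle(cs);mo=cv2.moments(cs)
cm=(mo['m10']/mo['m00'],mo['m01']/mo['m00']);print('head px',cu,cv_,rad,cm)
P=onz(c,cm,.058);print('centre via plane',P)
print('tri with top',tri(c,cm,cam('top'),(210.25,201.06)))
q=pts(c,d,b>0);print('z pct',np.percentile(q[:,2],[2,10,25,50,75,95]))
r=np.hypot(*(q[:,:2]-P[:2]).T);f=q[(q[:,2]<.0545)&(q[:,2]>.045)&(r<.017)]
ax=np.linalg.svd((f-f.mean(0))[:,:2])[2][0];print('floor n',len(f),np.median(f,0),'slot yaw(depth)',np.degrees(np.arctan2(ax[1],ax[0]))%180)
g=[]
for v0,v1 in[(12,42),(115,140)]:
    mm=np.zeros(d.shape,bool);mm[v0:v1,322:345]=1;mm&=(H[...,2]>150)&(H[...,1]<60);u=np.argwhere(mm).mean(0)[::-1];g.append(onz(c,u,.04));print('mark',u,mm.sum(),g[-1])
e=g[0]-g[1];print('locked yaw',np.degrees(np.arctan2(e[1],e[0]))%180,'mid',(g[0]+g[1])/2,'tool yaw',np.degrees(np.arctan2(M[1,0],M[0,0])))
# blade tip
mm=np.zeros(d.shape,bool);mm[236:250,300:336]=1;f=pts(c,d,mm);f=f[f[:,2]>.08];print('blade',np.median(f,0),f.min(0),f.max(0))
E
python3 m2.py w2.npz
python3 - <<'E'
import cv2
p=cv2.imread('pics/w2.png');a=cv2.resize(p[20:130,285:385],(545,600),interpolation=cv2.INTER_CUBIC);b=cv2.resize(p[225:265,290:350],(250,167));a[:167,295:]=b;cv2.imwrite('pics/w2c.png',a)
E
```

```text
head px 334.36895751953125 74.74633026123047 38.835655212402344 (333.91006304365175, 75.42574415449684)
centre via plane [0.606  0.0679 0.058 ]
tri with top (array([0.6064, 0.0681, 0.0515]), np.float64(0.0005433273553160301))
z pct [0.0398 0.0493 0.0507 0.06   0.0616 0.0626]
floor n 713 [0.6058 0.068  0.0499] slot yaw(depth) 146.54941305084077
mark [334.  26.] 85 [0.6107 0.0985 0.04  ]
mark [331.9868 126.6974] 76 [0.6013 0.037  0.04  ]
locked yaw 81.29750060836633 mid [0.606  0.0678 0.04  ] tool yaw 81.96541451897117
blade [ 0.5844 -0.019   0.123 ] [ 0.5766 -0.0208  0.1127] [ 0.5912 -0.0033  0.1789]
```

View pics/w2c.png

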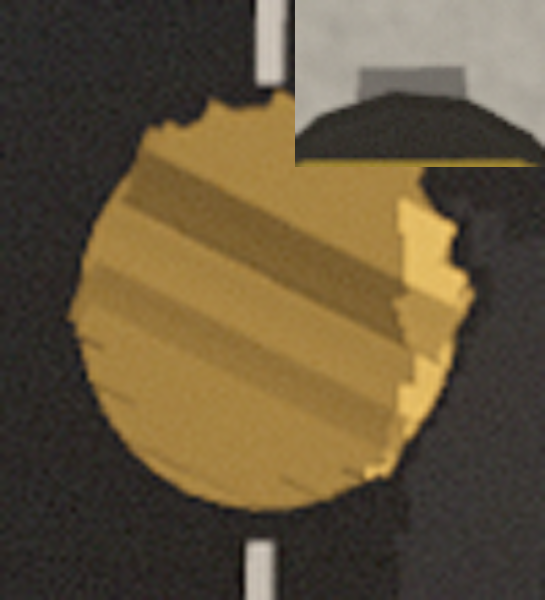

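Slot yaw is 146.5° and the locked line is 81.3°, so 65° remains. The screw centre is (0.606,0.068) and the floor is at 0.050. The blade (tool y) is at −8°, so I twist +25.5° above the screw.

```bash
python3 -m crank '[[0.78,0.08,0,0],[0.78,0.08,0,0],[0.78,0.08,0,0],[0,0,0,1],[0,0,0,1],[0,0,0,1],[0,0,0,0.2],[0,0,0,0],[0,0,0,0],[0,0,0,0]]'
python3 - <<'E'
from h import *
np.set_printoptions(precision=4,suppress=True)
s=manip.read_state();M=R.from_quat(s['eef_rot'][[1,2,3,0]]).as_matrix();print('yaw',np.degrees(np.arctan2(M[1,0],M[0,0])),M[:,2],'delta tool',M.T@(np.array([.606,.068,.134])-s['tcp_pos']),s['force'],s['wrist_torque'])
E
```

```text
time_s: 6.05
tcp_pos: [0.6066, 0.0686, 0.1993]
eef_rot: [0.0, 0.881, 0.473, 0.0]
force: [-0.6, -0.5, -1.4]
opening: 0.32
gripper_force: 59.2
yaw 56.454617443542105 [ 0. -0. -1.] delta tool [-0.0009 -0.0001  0.0653] [-0.5858 -0.5032 -1.3505] [-0.0415  0.0393  0.0148]
```

```bash
python3 -m crank '[[-0.02,0,0.5,0],[0,0,0.5,0],[0,0,0.3,0],[0,0,0.2,0],[0,0,0,0],[0,0,0,0],[0,0,0,0]]'
python3 - <<'E'
from h import *
np.set_printoptions(precision=4,suppress=True)
s=manip.read_state();print(s['force'],s['wrist_torque'],s['tcp_pos'])
p,d=manip.camera('scene');K,Rm,t=cam('scene');x=K@(Rm.T@(np.array([.606,.068,.07])-t));u,v=(x[:2]/x[2]).astype(int)
pt,_=manip.camera('top');K,Rm,t=cam('top');x=K@(Rm.T@(np.array([.606,.068,.07])-t));a,b=(x[:2]/x[2]).astype(int)
cv2.imwrite('pics/s3.png',cv2.resize(p[v-50:v+50,u-50:u+50,::-1],(600,600),interpolation=cv2.INTER_CUBIC))
E
```

```text
time_s: 6.75
tcp_pos: [0.607, 0.0682, 0.1405]
eef_rot: [0.001, 0.881, 0.473, 0.001]
force: [0.7, 0.3, -0.5]
opening: 0.324
gripper_force: 59.3
[ 0.6568  0.2619 -0.5361] [-0.0047 -0.0139 -0.0454] [0.607  0.0682 0.1405]
```

View pics/s3.png

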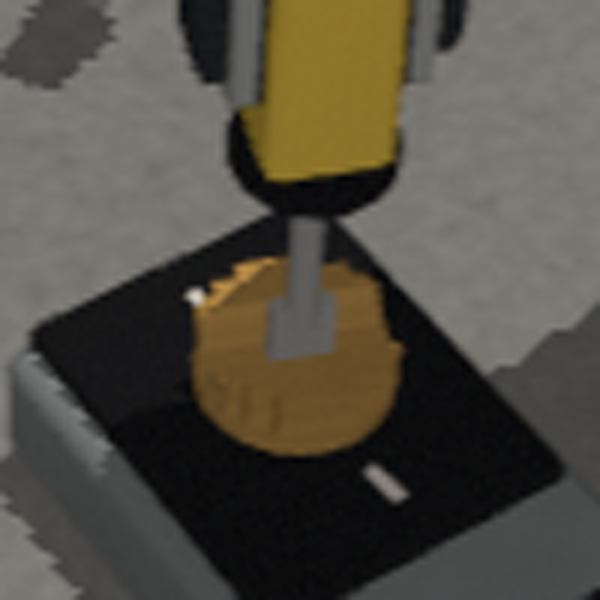

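The blade is inside the slot's flare (crop 300,330), aligned with the slot and showing no contact force. I keep lowering until it seats.

```bash
python3 -m crank '[[0,0,0.09,0],[0,0,0.07,0],[0,0,0,0],[0,0,0,0]]';  python3 -m crank '[[0,0,0.06,0],[0,0,0,0],[0,0,0,0]]'; python3 -c "
from plant import manip;s=manip.read_state();print(s['force'],s['wrist_torque'],s['tcp_pos'])"
```

```text
time_s: 7.25
tcp_pos: [0.6064, 0.0677, 0.1331]
eef_rot: [0.001, 0.881, 0.472, 0.0]
force: [0.1, -2.9, 2.3]
opening: 0.318
gripper_force: 59.5
time_s: 7.55
tcp_pos: [0.6065, 0.0679, 0.131]
eef_rot: [0.001, 0.881, 0.473, 0.0]
force: [-0.1, -2.9, 4.0]
opening: 0.321
gripper_force: 59.9
[-0.13258781 -2.91170312  4.02400343] [-0.93854416  0.15486981 -0.02779899] [0.6064875  0.06785887 0.13104895]
```

```bash
python3 -m crank '[[-0.015,0,0.025,0],[0,0,0,0.5],[0,0,0,0.5],[0,0,0,0.7],[0,0,0,0.7],[0,0,0,0.7],[0,0,0,0.7],[0,0,0,0.7],[0,0,0,0],[0,0,0,0]]'; cat > st.py <<'E'
from h import *
np.set_printoptions(precision=4,suppress=True)
s=manip.read_state();M=R.from_quat(s['eef_rot'][[1,2,3,0]]).as_matrix();print('yaw',np.degrees(np.arctan2(M[1,0],M[0,0])),s['force'],s['wrist_torque'],s['tcp_pos'],s['joint_pos'][5])
E
python3 st.py
```

```text
time_s: 8.55
tcp_pos: [0.6053, 0.0676, 0.1297]
eef_rot: [0.0, 0.984, 0.177, -0.001]
force: [-2.7, -3.4, 5.8]
opening: 0.317
gripper_force: 60.1
yaw 20.407806252384557 [-2.6556 -3.4123  5.7587] [-0.8908  0.7053  0.0309] [0.6053 0.0676 0.1297] 1.128104646263182
```

```bash
python3 -m crank '[[0,0,0,0.7],[0,0,0,0.7],[0,0,0,0.7],[0,0,0,0.7],[0,0,0,0.7],[0,0,0,0.7],[0,0,0,0.4],[0,0,0,0],[0,0,0,0]]';python3 st.py;  python3 -m crank '[[0,0,0,0.4],[0,0,0,0],[0,0,0,0]]';python3 st.py
```

```text
time_s: 9.45
tcp_pos: [0.6054, 0.0682, 0.1298]
eef_rot: [-0.0, 0.99, -0.143, -0.001]
force: [-2.2, -1.2, 5.6]
opening: 0.321
gripper_force: 60.1
yaw -16.39123323386368 [-2.1532 -1.23    5.5941] [-0.4665  0.6084  0.0158] [0.6054 0.0682 0.1298] 1.7703159151028138
time_s: 9.75
tcp_pos: [0.6055, 0.0682, 0.1298]
eef_rot: [-0.0, 0.985, -0.17, -0.001]
force: [-2.1, -1.3, 6.4]
opening: 0.322
gripper_force: 60.1
yaw -19.59286408940809 [-2.0649 -1.3413  6.4426] [-0.4951  0.627   0.0173] [0.6055 0.0682 0.1298] 1.826171852138221
```

```bash
for i in 1 2; do python3 -m crank '[[0,0,0,0.4],[0,0,0,0],[0,0,0,0]]'>/dev/null;python3 st.py;done
```

```text
yaw -22.791984770331155 [-2.0725 -1.8986  5.8903] [-0.4346  0.5959 -0.0128] [0.6055 0.0682 0.1298] 1.8820185816839206
yaw -25.99452670948403 [-2.7128 -2.3827  5.9967] [-0.3741  0.545   0.0357] [0.6055 0.0683 0.1298] 1.937888395726472
```

```bash
python3 - <<'E'
from h import *
p,d=manip.camera('scene');K,Rm,t=cam('scene');x=K@(Rm.T@(np.array([.606,.068,.07])-t));u,v=(x[:2]/x[2]).astype(int)
cv2.imwrite('pics/s4.png',cv2.resize(p[v-50:v+50,u-50:u+50,::-1],(600,600),interpolation=cv2.INTER_CUBIC))
E
```

```text
(no output)
```

View pics/s4.png

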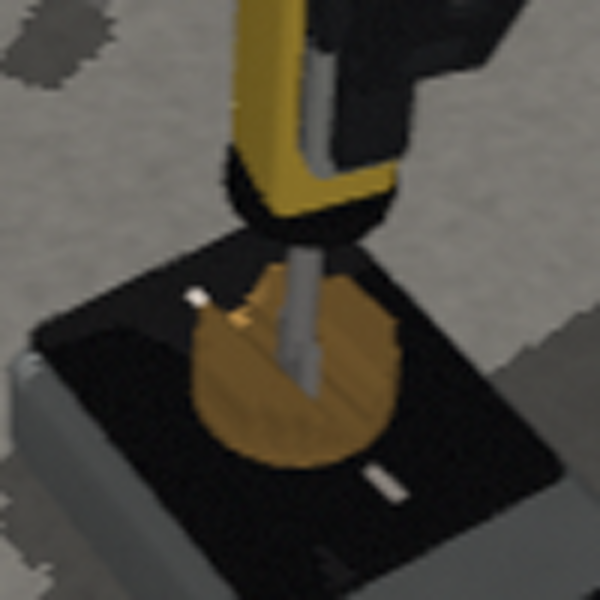

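The slot is now nearly in line with the white marks at (197,297) and (385,482). I keep turning in small steps until the torque rises at the stop.

```bash
for i in 1 2 3; do python3 -m crank '[[0,0,0,0.35],[0,0,0,0],[0,0,0,0]]'>/dev/null;python3 st.py;done
```

```text
yaw -28.789227225465417 [-1.9828 -0.2556  5.7725] [-0.3119  0.5856  0.0791] [0.6055 0.0683 0.1298] 1.9866595035635581
yaw -31.580448661257137 [-1.2382 -1.5976  6.1687] [-0.2723  0.5336  0.1298] [0.6055 0.0685 0.1298] 2.0354278581649563
yaw -34.36697095457927 [-2.2478 -0.1798  6.4186] [-0.2605  0.5156  0.2222] [0.6055 0.0685 0.1298] 2.084109954293257
```

The torque climbed to 0.22 N m, against about 0.05 of friction, so the screw is at its stop. I untwist a little inside the play, lift and turn back.

```bash
python3 -m crank '[[0,0,0,-0.6],[0,0,0,-0.6],[0,0,0,0]]'>/dev/null;python3 st.py; python3 -m crank '[[0,0,-0.15,0],[0,0,-0.3,0],[0,0,-0.6,0],[0,0,-0.7,0],[0,0,0,-1],[0,0,0,-1],[0,0,0,-1],[0,0,0,-1],[0,0,0,-1],[0,0,0,-1]]'; python3 -m crank '[[0,0,0,-1],[0,0,0,-1],[0,0,0,-1],[0,0,0,-1],[0,0,0,-1],[0,0,0,-1],[0,0,0,-1],[0,0,0,0],[0,0,0,0]]'; python3 st.py
```

```text
yaw -24.691584317046402 [-2.0779 -1.1752  5.6352] [-0.2118  0.5213 -0.0351] [0.6055 0.0685 0.1298] 1.9151074292311179
time_s: 12.6
tcp_pos: [0.6054, 0.0683, 0.1995]
eef_rot: [-0.001, 0.979, 0.204, -0.0]
force: [-0.4, 0.6, -0.9]
opening: 0.317
gripper_force: 59.1
time_s: 13.5
tcp_pos: [0.6056, 0.0681, 0.1995]
eef_rot: [-0.0, 0.772, 0.636, 0.0]
force: [0.8, 0.3, -1.2]
opening: 0.323
gripper_force: 59.2
yaw 79.01409450966848 [ 0.7772  0.3404 -1.2309] [-0.0008  0.0299 -0.0204] [0.6056 0.0681 0.1995] 0.10520185099792542
```

```bash
python3 -m crank '[[-0.75,-0.1,0,0],[-0.75,-0.1,0,0],[-0.75,-0.1,0,0],[0,0,0,0],[0,0,0,0],[0,0,0,0]]'
python3 - <<'E'
from h import *
s=manip.read_state();p,d=manip.camera('wrist');np.savez('w3.npz',p=p,d=d,pos=s['tcp_pos'],q=s['eef_rot']);cv2.imwrite('pics/w3.png',p[:,:,::-1])
E
python3 m2.py w3.npz
```

```text
time_s: 14.1
tcp_pos: [0.5773, -0.0177, 0.1996]
eef_rot: [-0.0, 0.771, 0.637, 0.0]
force: [0.3, 1.4, -0.5]
opening: 0.318
gripper_force: 59.3
head px 338.5 81.5 39.14725875854492 (337.4524072483331, 82.07825091013211)
centre via plane [0.606 0.068 0.058]
tri with top (array([0.6065, 0.0681, 0.0514]), np.float64(0.0004999122940558006))
z pct [0.0398 0.0492 0.0507 0.0601 0.0617 0.0627]
floor n 705 [0.6061 0.068  0.0499] slot yaw(depth) 81.74594261083578
mark [335.0244  33.0976] 82 [0.6107 0.0985 0.04  ]
mark [337.6613 132.3226] 62 [0.6014 0.0371 0.04  ]
locked yaw 81.45278422208645 mid [0.606  0.0678 0.04  ] tool yaw 79.16467558000716
blade [ 0.5787 -0.0134  0.124 ] [ 0.5708 -0.0158  0.1147] [0.5859 0.002  0.1798]
```

View pics/w3.png

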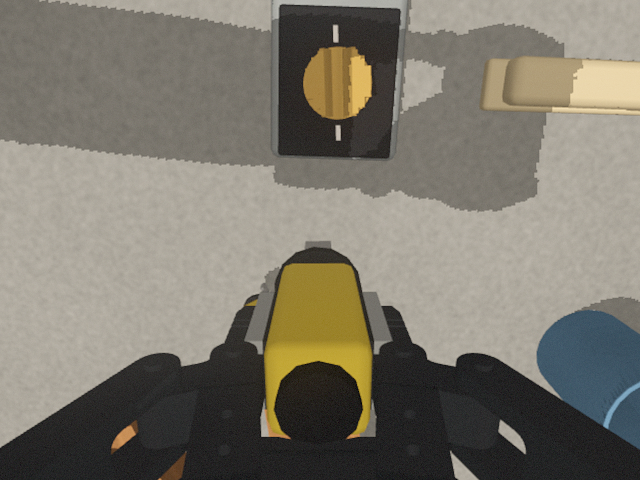

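The slot (81.7°) matches the marks (81.5°) and the screw has sprung back, so it is locked. I now carry the driver to its hole at (0.5434,−0.1673).

```bash
python3 -m crank '[[-0.76,-0.03,0,0],[-0.77,-0.03,0,0],[-0.77,-0.03,0,0],[-0.77,-0.03,0,0],[-0.77,-0.03,0,0],[0,0,0,0],[0,0,0,0],[0,0,0,0]]'
python3 - <<'E'
from h import *
np.set_printoptions(precision=4,suppress=True)
s=manip.read_state();M=R.from_quat(s['eef_rot'][[1,2,3,0]]).as_matrix();print('delta tool',M.T@(np.array([.5433,-.1673,.0889])-s['tcp_pos']))
p,d=manip.camera('wrist');c=cam('wrist',s)
H=hsv(p).astype(int);K,Rm,t=c;k=np.zeros(d.shape,bool);k[150:,200:450]=1
q=pts(c,d,k&(H[...,0]<20)&(H[...,1]>80));q=q[abs(q[:,2]-.065)<.004];print(q.min(0),q.max(0))
f=pts(c,d,(np.arange(480)[:,None]>225)&(np.arange(480)[:,None]<250)&(abs(np.arange(640)-320)<25));f=f[(f[:,2]>.1)&(f[:,2]<.13)];print('blade',f.min(0),f.max(0))
ps,_=manip.camera('scene');K,Rm,t=cam('scene');x=K@(Rm.T@(np.array([.5433,-.1673,.08])-t));u,v=(x[:2]/x[2]).astype(int)
cv2.imwrite('pics/s5.png',cv2.resize(ps[v-60:v+60,u-60:u+60,::-1],(600,600),interpolation=cv2.INTER_CUBIC))
E
```

```text
time_s: 14.95
tcp_pos: [0.5428, -0.1669, 0.1994]
eef_rot: [-0.0, 0.77, 0.638, 0.0]
force: [-0.4, 1.0, -1.0]
opening: 0.323
gripper_force: 59.3
delta tool [-0.0003  0.0006  0.1105]
[ 0.5059 -0.2242  0.061 ] [ 0.5803 -0.1323  0.0673]
blade [ 0.5361 -0.1648  0.1138] [ 0.5498 -0.1616  0.1297]
```

View pics/s5.png

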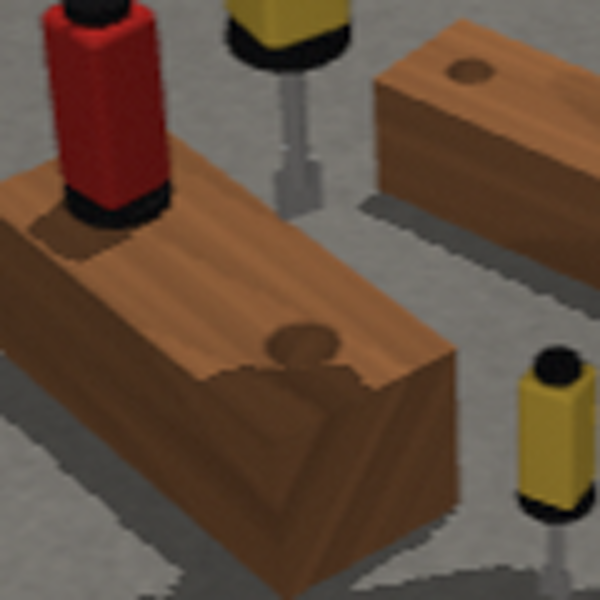

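The blade (298,210) hangs right above the empty hole (303,345), so I lower it.

```bash
python3 -m crank '[[0,0.01,0.5,0],[0,0,0.5,0],[0,0,0.5,0],[0,0,0.5,0],[0,0,0.4,0],[0,0,0.25,0],[0,0,0,0],[0,0,0,0]]'; python3 -m crank '[[0,0,0.06,0],[0,0,0.04,0],[0,0,0,0],[0,0,0,0]]'
```

```text
time_s: 15.85
tcp_pos: [0.5434, -0.1681, 0.0941]
eef_rot: [0.0, 0.77, 0.638, 0.0]
force: [0.4, 0.1, -0.9]
opening: 0.317
gripper_force: 59.3
time_s: 16.25
tcp_pos: [0.543, -0.1683, 0.0897]
eef_rot: [0.0, 0.771, 0.637, 0.0]
force: [0.5, -0.1, -0.8]
opening: 0.324
gripper_force: 59.3
```

```bash
python3 -m crank '[[0,0,0.03,0],[0,0,0,0],[0,0,0,0]]'; python3 -m crank '[[0,0,0.03,0],[0,0,0,0],[0,0,0,0]]'
```

```text
time_s: 16.55
tcp_pos: [0.5432, -0.1685, 0.0889]
eef_rot: [0.0, 0.771, 0.637, 0.0]
force: [-1.3, 1.9, 3.2]
opening: 0.322
gripper_force: 59.6
time_s: 16.85
tcp_pos: [0.5432, -0.1685, 0.0889]
eef_rot: [0.0, 0.77, 0.637, 0.0]
force: [-5.6, 2.6, 12.3]
opening: 0.32
gripper_force: 61.0
```

The flange rests on the stand at the original height. I ease off, release and go up.

```bash
python3 -m crank '[[0,0,-0.03,0],[0,0,0,0]]'>/dev/null; python3 -m crank '[[0,0,0,0],[0,0,0,0],[0,0,0,0],[0,0,0,0],[0,0,0,0],[0,0,0,0],[0,0,0,0],[0,0,0,0]]' -1;  python3 -m crank '[[0,0,-0.4,0],[0,0,-0.7,0],[0,0,-0.7,0],[0,0,-0.7,0],[0,0,-0.7,0],[0,0,0,0],[0,0,0,0],[0,0,0,0]]'
python3 - <<'E'
from h import *
np.set_printoptions(precision=4,suppress=True)
s=manip.read_state();p,d=manip.camera('wrist');c=cam('wrist',s)
ps,_=manip.camera('scene')
for n,P,cc in(('w',p,c),('s',ps,cam('scene'))):
    K,Rm,t=cc;x=K@(Rm.T@(np.array([.5434,-.1674,.143])-t));u,v=(x[:2]/x[2]).astype(int)
    r=25 if n=='w' else 10;H=hsv(P).astype(int);k=np.zeros(H.shape[:2],bool);k[v-r:v+r,u-r:u+r]=1
    m=k&(H[...,2]<75)&(H[...,1]<110);e=np.argwhere(m).mean(0)[::-1];print(n,(u,v),e,m.sum(),onz(cc,e,.143))
    if n=='w':
        q=pts(c,d,m);print('cap depth',np.median(q,0),np.percentile(q[:,2],[5,50,95]));ew=e
    else: print(tri(c,ew,cc,e))
K,Rm,t=cam('scene');x=K@(Rm.T@(np.array([.5434,-.1674,.09])-t));u,v=(x[:2]/x[2]).astype(int)
cv2.imwrite('pics/s6.png',cv2.resize(ps[v-50:v+50,u-50:u+50,::-1],(500,500),interpolation=cv2.INTER_CUBIC))
E
```

```text
time_s: 17.85
tcp_pos: [0.5429, -0.1682, 0.0883]
eef_rot: [-0.0, 0.771, 0.637, 0.0]
force: [0.9, -0.3, -0.4]
opening: 0.999
gripper_force: 0.0
time_s: 18.65
tcp_pos: [0.5421, -0.1678, 0.2148]
eef_rot: [-0.001, 0.771, 0.637, -0.0]
force: [0.2, -0.1, 0.6]
opening: 0.996
gripper_force: 0.0
w (np.int64(320), np.int64(253)) [319.8654 250.8355] 1070 [ 0.5432 -0.1661  0.143 ]
cap depth [ 0.5431 -0.1665  0.1427] [0.1415 0.1427 0.1438]
s (np.int64(267), np.int64(163)) [266.7419 164.4839] 124 [ 0.5461 -0.1657  0.143 ]
(array([ 0.5436, -0.1675,  0.1408]), np.float64(0.0016410728505426042))
```

View pics/s6.png

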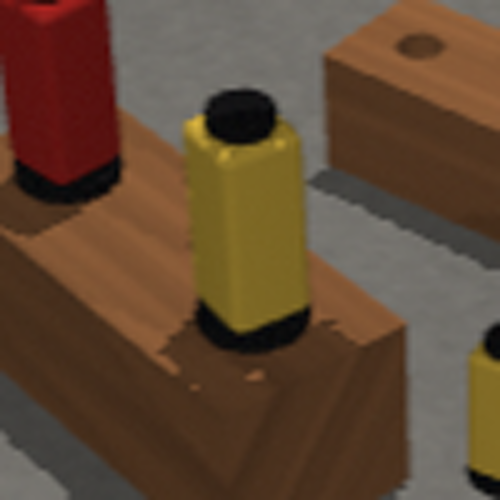

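The driver stands upright with its flange on the stand (240,330) and its cap at 0.143 m, as at the start. The gripper is clear.

```bash
python3 -c "
from plant import manip;print(manip.job_done())"
```

```text
the job is handed in; nothing more can be done
None
```

The screw is turned to its stop (slot within 0.3° of the white marks), the yellow driver is back upright and fully down in its hole and released, and the job was handed in after about 19 s of robot time.

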